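# Index the streaking turntable and set its brake

## Robot

A 6-joint arm with a two-finger parallel gripper is mounted at the origin on a cart in front of the work surface, level with it; the furniture and walls round the work are solid. World frame = base frame: x ahead of the robot, y to its left, z up, the work surface at z = 0. Lengths are in m, angles in rad, forces in N, time in s.
With the tool pointing down it reaches from about 0.275 to 0.875 m from the base axis. Payload 12.5 kg.
Tool frame: the origin (TCP) lies on the centre line of the jaws, within the pads' length; the fingertips stand r.finger_overhang ahead of it and the grasp point (between the pads) lies 3 mm ahead of it (r.finger_overhang is the distance from the TCP to the fingertips, in m); z points along the fingers, y is the direction in which the jaws open and shut (so a half turn about z gives the same grasp; the last joint's range is limited). The gripper opens to 85 mm and grips with 20 to 120 N. Pads are 22 mm wide; open, the fingers measure 114 mm over their backs; the gripper's body (76 mm by 85 mm) begins 54 mm behind the grasp point. The pads swing forward as they close: fully open they stand 13 mm farther back than shut.
Start: joints at [-1.433, 0.351, 1.652, -0, 1.139, -0.085], TCP at [0.122, -0.536, 0.253] pointing down, gripper open.
Joint ranges: [-2.75, 2.75], [-0.79, 2.1], [0.01, 2.65], [-1.57, 4.71], [0.07, 3.14], [-2.87, 2.87]. Speed limits (rad/s): [2.22, 2.22, 2.79, 3.14, 3.14, 3.14].

## Interface

Orientations are given as a unit quaternion [x, y, z, w].
In Python, from cell import r, optics gives the robot as it stands. The module is installed in compiled form; this text tells all that it offers. Calls block until the motion is done:
- r.move_to(position, orientation): joint-space move of the TCP to a pose.
- r.move_linear(position, rot=None, vel=0.15): straight line of the TCP; rot=None keeps the orientation; vel is the mean speed in m/s.
- r.set_joints(angles): joint-space move.
- r.set_gripper(opening, squeeze=None): opening from 0.0 (shut) to 1.0 (fully open); squeeze is the grip in N (None keeps the last); returns when the fingers have stopped.
- r.sleep(seconds).
- r.inverse_kinematics(position, orientation): joint angles nearest the present ones, or None.
- optics.get_image(name): name is "side" or "top" or "wrist"; returns a dict with "pixels" (480x640x3 uint8, red, green, blue), "depth" (480x640 float32, m along the optical axis (not along the pixel's ray), 0 where there is no reading), "fx", "fy", "cx", "cy" (pixels), "camera_from_world" (4x4, takes a point from world to camera coordinates); the wrist camera has in their place "mount" (4x4, takes a point from camera to tool coordinates, whose origin is the TCP and whose axes are the flange's). Camera axes: x right, y down, z forward; pixel columns grow to the right and rows downward; lengths in m; the calibration is good to about 2 mm. A picture is of the moment at which its call begins: read the wrist's pose just before it.
A pose or a line that the arm cannot do raises r.PlanningError and nothing moves.
- r.hand_in(): hands the job in, once; it reports no verdict.
Readings, each from a call of its own:
- r.current_t(): time.
- r.current_q(): joint angles.
- r.current_qvel(): joint speeds.
- r.current_effort(): joint torques, N m.
- r.current_tool_pos(): TCP position.
- r.current_ee_rot(): TCP orientation.
- r.current_contact_force(): force on the tool from outside, world axes, zero at the start.
- r.current_torque(): the same for the moment, N m.
- r.current_opening(): opening from 0.0 (shut) to 1.0 (fully open).
Only numpy, scipy, OpenCV 4.12 (cv2) and the standard library are available. Lean on these libraries where they do the work, as an engineer would, in place of code of your own. Each camera call takes 0.05 s, during which the arm holds its last target.

## Task

Index the petri dish for its next streak: gently push the grey turntable round with a fingertip (its blue posts are there for that) until its white index line meets the long red line on the scale ring, and only then push the orange brake tab fully in, toward the turntable. Leave the dish seated in its well, do not turn the scale ring, and leave the vials, bottles and matchbox standing where they are.

Things in the scene. Friction and masses are not known exactly. Their poses are not given: they have to be found in the camera images.
- streaker: White round base of the streaking turntable, fixed to the bench, 180 mm across. Origin on the turntable's axis at bench height; z up; its -x axis is the zero direction of both rings, and its -y axis points out along the brake lug, a white block 42 mm wide whose top is 24 mm above the bench and which reaches 152 mm from the axis. The grey turntable in it is 132 mm across, its top 34 mm above the bench.
- turntable (a joint): Angle (rad) of the grey turntable about the vertical axis, counter-clockwise from above positive; at 0 its white line points along the base's -x. Range -3.1 to 3.1; it starts 0.6 to 3.0 rad counter-clockwise of the red line, so the short way is clockwise. Stiff: it stays where it is left, about 1.5 N at a post moves it.
- post (a point): Top centre of the blue post opposite the white line. Three alike stand on the turntable: upright, round, 14 mm thick, 57 mm from the axis, 60, 180 and 300 degrees from the white line; their tops are 62 mm above the bench, 28 mm above the turntable's face.
- white_line (a point): Outer end of the white index line on the turntable's face (line 18 mm long, 3.4 mm wide), 66 mm from the axis, 34 mm above the bench.
- scale_ring (a joint): Angle (rad) of the aluminium scale ring round the turntable (133 to 170 mm across, top 32 mm above the bench), same sense and zero as the turntable: the white line meets the red one when both joints read the same. Already set, much stiffer than the turntable; leave it.
- red_line (a point): Inner end of the long red target line on the scale ring (18 mm long, 3.4 mm wide; the other scale lines are short, thin and black), 66 mm from the axis, 32 mm above the bench.
- brake (a joint): Travel (m) of the orange brake tab: 0 out (start), 0.015 fully in against its stop. It slides along the base's +y, toward the turntable, with 2.5 N of friction and stays where it is left. It sets nothing in motion and does not stop the turntable from being pushed.
- brake_tab (a point): Point in the middle of the orange brake tab, 40 mm above the bench, at first 131 mm from the axis out along the base's -y. The tab is 26 mm wide, 12 mm thick along its travel, its top 49 mm above the bench, the lug's top below it at 24 mm; a foot 4 mm high reaches 5 mm beyond each of its faces.
- dish: Closed petri dish with pink agar, 91 mm across, 15 mm high, loose in the turntable's well; origin at its underside's centre, 22 mm above the bench on the axis; its lid stands 3 mm above the turntable's face.
- vial_a: Clear vial with a grey cap, 17 mm across, 47 mm high, loose on the bench left of the turntable; origin at its underside.
- vial_b: Clear vial with a grey cap, 17 mm across, 49 mm high, loose on the bench left of the turntable; origin at its underside.
- red_cap_bottle: Dark bottle with a red cap, 20 mm across, 43 mm high, loose on the right of the bench; origin at its underside.
- white_cap_bottle: Dark bottle with a white cap, 20 mm across, 46 mm high, loose on the right of the bench; origin at its underside.
- matches: Matchbox 36 x 51 x 15 mm, loose on the left of the bench; origin at its underside.

How it is judged:
By the outcome, as a careful person would: the job done as asked, in the order asked, and still so for the second after the job is handed in, with the robot touching nothing.
It also fails if it takes over 48 s, if anything falls off the work surface, if the arm or the gripper's body presses on something with over 40 N, if the wrist force passes 120 N, or if a joint passes its speed limit or range.

## Working session

There is one attempt and no reset: what is moved stays moved. The work goes in short steps, each a Python script; the robot and the scene stay as the last script left them, time stands still between calls to the robot, and variables do not carry over. Pictures are saved under pics/ and viewed, and the job is handed in when it is done.

```bash
mkdir -p pics; ls
python3 - <<'E'
from cell import r, optics
import cv2,numpy as np
print(r.current_t(), r.finger_overhang, r.current_tool_pos(), r.current_ee_rot(), r.current_opening())
for n in ["side","top","wrist"]:
    d=optics.get_image(n); cv2.imwrite(f"pics/{n}0.png",d["pixels"][:,:,::-1])
    np.savez(f"{n}0.npz",**d)
    print(n,d["fx"],d["cx"],d["cy"]); print(np.round(d.get("camera_from_world",d.get("mount")),4))
E
```

```text
pics
0.0 0.022 [ 0.12151827 -0.53608589  0.25274299] [ 9.93800106e-01  1.11179984e-01 -1.30250656e-05 -6.00457969e-04] 1.0009864498019077
side 549.6126965681783 318.0645075498576 237.32370065060354
[[-0.9849 -0.1717 -0.0223  0.515 ]
 [-0.0829  0.5805 -0.8101  0.0789]
 [ 0.152  -0.796  -0.5859  1.054 ]
 [ 0.      0.      0.      1.    ]]
top 453.4716829028915 313.1894320012264 240.43761410682905
[[ 0.1525 -0.9883  0.     -0.0263]
 [-0.9676 -0.1493 -0.2036  0.4938]
 [ 0.2012  0.031  -0.9791  0.8542]
 [ 0.      0.      0.      1.    ]]
wrist 346.9430373507915 313.5814752129912 236.0804245701193
[[-2.000e-04 -9.539e-01 -3.002e-01  7.650e-02]
 [ 1.000e+00 -0.000e+00 -6.000e-04  2.000e-04]
 [ 5.000e-04 -3.002e-01  9.539e-01 -1.208e-01]
 [ 0.000e+00  0.000e+00  0.000e+00  1.000e+00]]
```

View pics/top0.png

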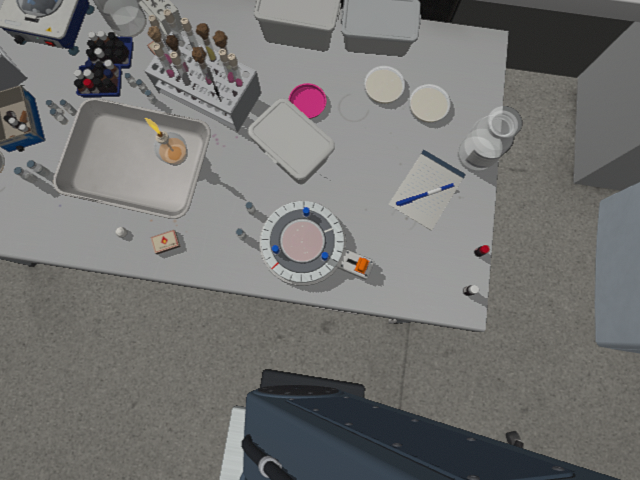

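View pics/side0.png

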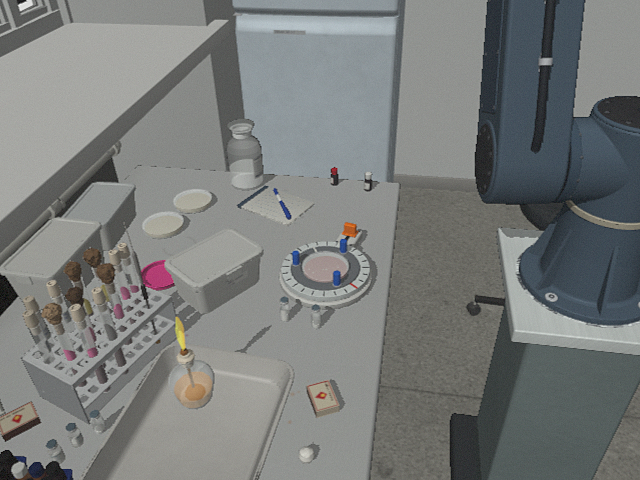

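The top view shows the turntable centred near (303,241), the red line near (275,267), the white line near (330,232), and the tab near (362,265). Next I'll measure these.

```bash
cat > h.py <<'E'
import numpy as np,cv2
def ray(d,uv,z):
    M=d["camera_from_world"];R=M[:3,:3];t=M[:3,3]
    c=-R.T@t
    v=R.T@np.array([(uv[0]-d["cx"])/d["fx"],(uv[1]-d["cy"])/d["fy"],1.])
    return c+v*(z-c[2])/v[2]
def proj(d,p):
    q=d["camera_from_world"]@np.append(p,1); return q[0]/q[2]*d["fx"]+d["cx"],q[1]/q[2]*d["fy"]+d["cy"]
def blobs(d,mask,z,box,mina=5):
    m=np.zeros_like(mask,np.uint8); x0,y0,x1,y1=box; m[y0:y1,x0:x1]=mask[y0:y1,x0:x1]
    n,l,s,c=cv2.connectedComponentsWithStats(m,connectivity=8)
    return [(int(s[i,4]),np.round(c[i],1),np.round(ray(d,c[i],z),4)) for i in range(1,n) if s[i,4]>=mina]
def masks(px):
    h=cv2.cvtColor(px,cv2.COLOR_RGB2HSV); H,S,V=[h[...,i].astype(int) for i in range(3)]
    return dict(blue=(H>100)&(H<130)&(S>130),orange=(H>5)&(H<22)&(S>160)&(V>100),red=((H<6)|(H>174))&(S>120),
      white=(S<30)&(V>215))
E
python3 - <<'E'
from h import *
for n,box in [("top",(250,190,390,290)),("side",(270,215,380,310))]:
    d=dict(np.load(n+"0.npz")); m=masks(d["pixels"])
    for k,z in [("blue",.055),("orange",.045),("red",.032),("white",.034)]:
        print(n,k,*blobs(d,m[k],z,box),sep="\n  ")
    x0,y0,x1,y1=box
    cv2.imwrite(f"pics/{n}z.png",cv2.resize(d["pixels"][y0:y1,x0:x1,::-1],None,fx=5.5,fy=5.5,interpolation=cv2.INTER_CUBIC))
E
```

```text
top
  blue
  (44, array([305.7, 211. ]), array([0.5486, 0.0733, 0.055 ]))
  (44, array([275.2, 248.7]), array([0.4632, 0.121 , 0.055 ]))
  (42, array([324.5, 255.4]), array([0.4648, 0.0226, 0.055 ]))
top
  orange
  (143, array([361.3, 264.8]), array([ 0.4589, -0.0525,  0.045 ]))
top
  red
  (12, array([274.6, 265.1]), array([0.4339, 0.1191, 0.032 ]))
top
  white
side
  blue
  (16, array([288.2, 216.2]), array([ 0.5941, -0.0507,  0.055 ]))
  (79, array([342.7, 245.1]), array([0.4673, 0.0336, 0.055 ]))
  (82, array([295.4, 257.2]), array([0.5505, 0.0842, 0.055 ]))
  (83, array([336.4, 277.6]), array([0.4651, 0.1318, 0.055 ]))
side
  orange
  (154, array([349.8, 229.4]), array([ 0.4619, -0.035 ,  0.045 ]))
side
  red
  (9, array([353.1, 285.2]), array([0.4359, 0.1218, 0.032 ]))
side
  white
```

View pics/topz.png

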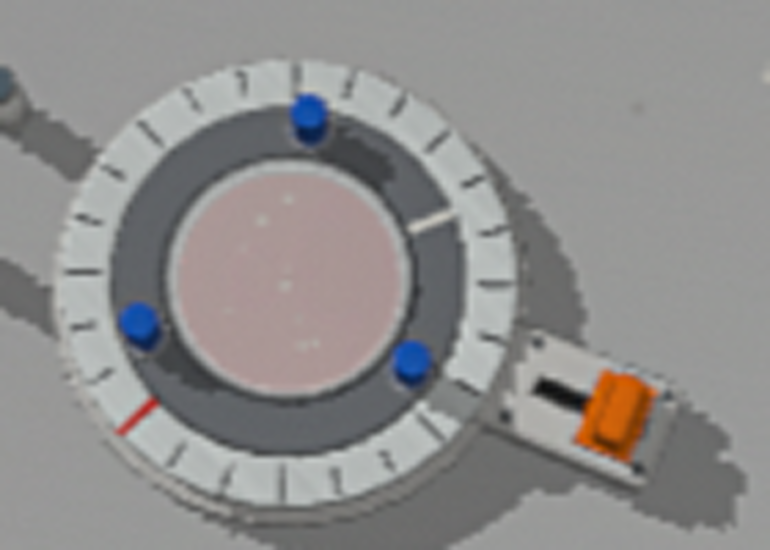

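View pics/sidez.png

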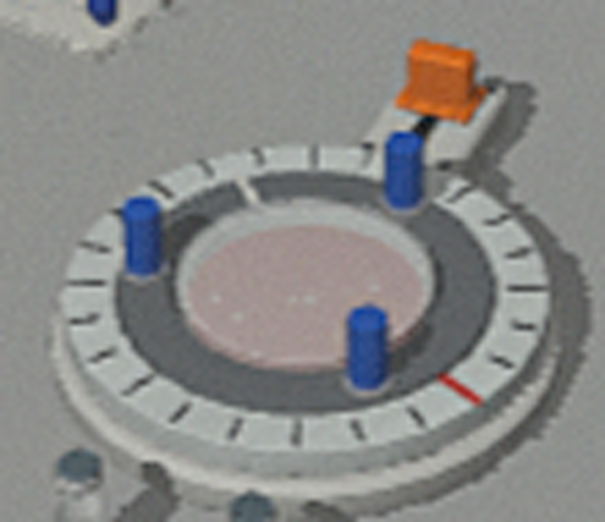

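```bash
cat >> h.py <<'E'
from scipy.spatial.transform import Rotation as Ro
def tq(yaw): return (Ro.from_euler('z',yaw)*Ro.from_euler('x',np.pi)).as_quat()
def wristcam(d,pos,quat):
    T=np.eye(4);T[:3,:3]=Ro.from_quat(quat).as_matrix();T[:3,3]=pos
    d=dict(d); d["camera_from_world"]=np.linalg.inv(T@d["mount"]); return d
def tri(d1,u1,d2,u2):
    A=[]
    for d,u in((d1,u1),(d2,u2)):
        M=d["camera_from_world"]; a=(u[0]-d["cx"])/d["fx"]; b=(u[1]-d["cy"])/d["fy"]
        A+= [M[0]-a*M[2], M[1]-b*M[2]]
    A=np.array(A); return np.linalg.lstsq(A[:,:3],-A[:,3],rcond=None)[0]
E
python3 - <<'E'
from h import *
t=dict(np.load("top0.npz"));s=dict(np.load("side0.npz"))
P=[tri(t,a,s,b) for a,b in [((305.7,211),(295.4,257.2)),((275.2,248.7),(336.4,277.6)),((324.5,255.4),(342.7,245.1)),((361.3,264.8),(349.8,229.4)),((274.6,265.1),(353.1,285.2))]]
print(np.round(P,4)); c=np.mean(P[:3],0);print(c)
for p in P: v=p[:2]-c[:2]; print(np.hypot(*v),np.degrees(np.arctan2(v[1],v[0])))
E
cat > s1.py <<'E'
from h import *
from cell import r,optics
c=np.array([.488,.072])
p=[c[0],c[1],.25]; q=tq(np.radians(200))
j=r.inverse_kinematics(p,q); print(np.round(j,2))
r.move_to(p,q); r.set_gripper(0.0,20)
pos,quat=r.current_tool_pos(),r.current_ee_rot()
d=optics.get_image("wrist"); np.savez("w1.npz",**wristcam(d,pos,quat))
cv2.imwrite("pics/w1.png",d["pixels"][:,:,::-1])
d2=optics.get_image("side"); cv2.imwrite("pics/s1.png",d2["pixels"][:,:,::-1])
print(pos,r.current_t(),r.current_opening(),r.current_contact_force())
E
python3 s1.py
```

```text
[[ 0.552   0.0739  0.0466]
 [ 0.4657  0.1219  0.0464]
 [ 0.4675  0.0226  0.0466]
 [ 0.4627 -0.0536  0.0317]
 [ 0.4352  0.1193  0.0298]]
[0.49506306 0.07279053 0.04650168]
0.05694338445215669 1.0864073875846123
0.05725978268108784 120.86431918950431
0.05729381209988263 -118.7509244855287
0.13048771289776054 -104.37199989362207
0.07582768010510386 142.1728824984267
[ 0.05  0.25  1.8   0.    1.09 -1.87]
[0.48797911 0.07201244 0.24998291] 3.5333 -0.004066023192409206 [ 1.36769107 -0.26268276  0.26770382]
```

View pics/w1.png

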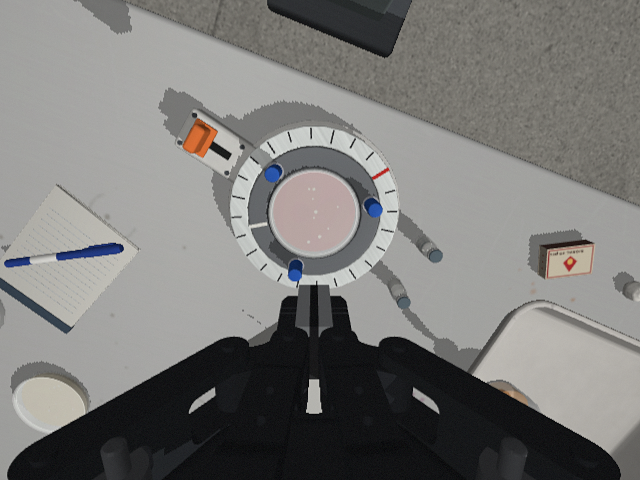

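View pics/s1.png

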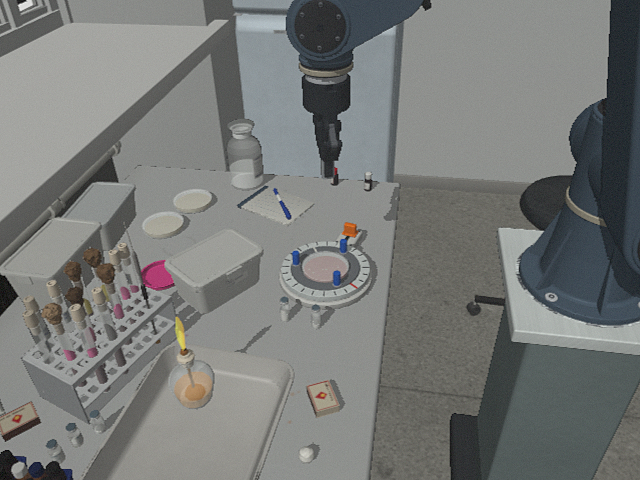

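The wrist view gives a clear look at the posts, near (273,173), (373,208) and (295,271), with the red line near (381,174) and the white line near (259,225). Next I'll check the tip height and cross-check the centre.

```bash
cat >> h.py <<'E'
C0=np.array([.4951,.0728])
def polar(d,z_r,c,lo,hi,n=720,m=7):
    """mean colour sampled along circle arcs at world radii; returns (angles,[n,3])"""
    an=np.linspace(-np.pi,np.pi,n,endpoint=False); acc=0
    for R in np.linspace(lo,hi,m):
        P=np.stack([c[0]+R*np.cos(an),c[1]+R*np.sin(an),np.full(n,z_r),np.ones(n)])
        q=d["camera_from_world"]@P
        u=(q[0]/q[2]*d["fx"]+d["cx"]).astype(np.float32)[None];v=(q[1]/q[2]*d["fy"]+d["cy"]).astype(np.float32)[None]
        acc=acc+cv2.remap(d["pixels"],u,v,cv2.INTER_LINEAR)[0].astype(float)
    return an,acc/m
def cen(an,w):
    i=np.argmax(w); k=np.arange(i-8,i+9)%len(w); ww=np.clip(w[k]-.35*w[i],0,None)
    dd=(an[k]-an[i]+np.pi)%(2*np.pi)-np.pi
    return np.degrees(an[i]+(ww*dd).sum()/ww.sum()),w[i]
def lines(d,c):
    an,w=polar(d,.034,c,.051,.063); 
    sat=w.max(1)-w.min(1); wl=cen(an,np.clip(w.min(1)-3*sat,0,None))
    an,w=polar(d,.032,c,.069,.081); rl=cen(an,w[:,0]-np.maximum(w[:,1],w[:,2]))
    return wl,rl
def ringcentre(d):
    """pink agar/dish centre (lid z .037)"""
    h=cv2.cvtColor(d["pixels"],cv2.COLOR_RGB2HSV)
    m=(((h[...,0]<8)|(h[...,0]>172))&(h[...,1]>25)&(h[...,1]<110)&(h[...,2]>110)).astype(np.uint8)
    u,v=proj(d,[*C0,.037]); b=np.zeros_like(m); cv2.circle(b,(int(u),int(v)),60,1,-1); m&=b
    cs,_=cv2.findContours(m,cv2.RETR_EXTERNAL,cv2.CHAIN_APPROX_NONE); k=max(cs,key=cv2.contourArea)
    e=cv2.fitEllipse(cv2.convexHull(k)); return e, ray(d,e[0],.035)
E
python3 - <<'E'
from h import *
w=dict(np.load("w1.npz"));t=dict(np.load("top0.npz"));s=dict(np.load("side0.npz"))
for z in(.23,.215,.2): print(z,proj(s,[.488,.072,z]))
m=masks(w["pixels"])
b=blobs(w,m["blue"],.0465,(220,120,410,290)); print(*b,sep="\n")
print("red",blobs(w,m["red"],.032,(220,120,410,290)),"or",blobs(w,m["orange"],.04,(150,90,260,200)))
pts=np.array([x[2] for x in b if x[0]>60]);c=pts.mean(0);print(c)
for n,d in(("w",w),("t",t),("s",s)):
    e,c2=ringcentre(d); print(n,e,c2); print(lines(d,C0),lines(d,c2[:2]))
print(proj(w,[.488,.072,.228]),proj(w,[.488,.072,.215]))
E
```

```text
0.23 (np.float64(327.9716581084105), np.float64(175.05951425277263))
0.215 (np.float64(328.0738944020243), np.float64(182.7067032537191))
0.2 (np.float64(328.17424621453307), np.float64(190.21293464881737))
(223, array([272.8, 172.9]), array([0.4668, 0.0241, 0.0465]))
(243, array([372.9, 207.3]), array([0.4651, 0.1241, 0.0465]))
(242, array([295. , 270.2]), array([0.5521, 0.0754, 0.0465]))
red [(53, array([380.2, 173.4]), array([0.434 , 0.1211, 0.032 ]))] or [(749, array([199.2, 138.3]), array([ 0.4609, -0.0495,  0.04  ]))]
[0.49466667 0.07453333 0.0465    ]
w ((313.55364990234375, 211.19374084472656), (77.84143829345703, 80.83812713623047), 92.28829956054688) [0.49068517 0.07299981 0.035     ]
((np.float64(-59.44684934742809), np.float64(176.71428571428575)), (np.float64(141.66919730065706), np.float64(136.57142857142856))) ((np.float64(-55.599594269050336), np.float64(174.28571428571425)), (np.float64(139.72158627994136), np.float64(140.28571428571428)))
t ((301.96722412109375, 240.79791259765625), (38.49246597290039, 39.31291198730469), 74.3288803100586) [0.49102585 0.07224073 0.035     ]
((np.float64(-61.08305667894006), np.float64(152.85714285714286)), (np.float64(143.09412875024836), np.float64(103.42857142857142))) ((np.float64(-57.18907652002395), np.float64(153.85714285714283)), (np.float64(140.8182056319581), np.float64(100.71428571428571)))
s ((324.45794677734375, 268.6581726074219), (25.459049224853516, 41.20039367675781), 84.468017578125) [0.49486099 0.08572977 0.035     ]
((np.float64(-57.8628326936387), np.float64(149.00000000000003)), (np.float64(140.45169537453756), np.float64(101.28571428571428))) ((np.float64(-63.571051135765565), np.float64(152.00000000000006)), (np.float64(148.18929054469444), np.float64(73.28571428571428)))
(np.float64(313.66552806212144), np.float64(302.9477435505951)) (np.float64(313.64751688729615), np.float64(290.2175081146808))
```

Run:
```python
from h import *
im=cv2.imread("pics/s1.png"); s=dict(np.load("side0.npz"))
g0=s["pixels"][:,:,::-1].astype(int); df=np.abs(im.astype(int)-g0).sum(2)>40
for y in range(150,195,2): 
    x=np.where(df[y,305:350])[0]; print(y,(x.min()+305,x.max()+305,len(x)) if len(x) else None)
for dx,dy in [(.011*np.cos(np.radians(200)),.011*np.sin(np.radians(200))),(-.011*np.cos(np.radians(200)),-.011*np.sin(np.radians(200)))]:
  print([np.round(proj(s,[.488+dx,.072+dy,z]),1) for z in (.228,.215)])
```

```text
150 (np.int64(318), np.int64(341), 24)
152 (np.int64(318), np.int64(340), 23)
154 (np.int64(319), np.int64(340), 22)
156 (np.int64(319), np.int64(339), 21)
158 (np.int64(320), np.int64(338), 19)
160 (np.int64(320), np.int64(338), 19)
162 (np.int64(320), np.int64(334), 15)
164 (np.int64(320), np.int64(334), 15)
166 (np.int64(320), np.int64(334), 15)
168 (np.int64(320), np.int64(334), 15)
170 (np.int64(320), np.int64(334), 15)
172 (np.int64(320), np.int64(334), 15)
174 (np.int64(320), np.int64(334), 15)
176 (np.int64(321), np.int64(334), 13)
178 (np.int64(323), np.int64(332), 10)
180 None
182 None
184 None
186 None
188 None
190 None
192 None
194 None
[array([334.3, 175.4]), array([334.3, 182. ])]
[array([321.6, 176.8]), array([321.8, 183.4])]
```

```bash
cat >> h.py <<'E'
C=C0
def pose(phi_deg,z=.066,gap=.018):
    f=np.radians(phi_deg); e=np.array([np.cos(f),np.sin(f)]); tn=np.array([-e[1],e[0]])
    p=C+.057*e+gap*tn; return [p[0],p[1],z],tq(f+np.pi/2)
def arc(r,a,b,step=12,vel=.035):
    n=max(1,int(np.ceil(abs(b-a)/step)))
    for f in np.linspace(a,b,n+1)[1:]:
        p,q=pose(f); r.move_linear(p,q,vel)
        F=r.current_contact_force(); print(round(f,1),np.round(F,2),round(r.current_t(),2))
        if np.linalg.norm(F)>12: print("ABORT"); return False
    return True
def look(r,optics,n,cams=("side","top","wrist")):
    for k in cams:
        pos,quat=r.current_tool_pos(),r.current_ee_rot()
        d=optics.get_image(k)
        if k=="wrist": d=wristcam(d,pos,quat)
        np.savez(f"{k}_{n}.npz",**d); cv2.imwrite(f"pics/{k}_{n}.png",d["pixels"][:,:,::-1])
        print(k,lines(d,C0))
E
python3 - <<'E'
from h import *
from cell import r,optics
p,q=pose(128,.12); r.move_to(p,q); print(r.current_t(),r.current_contact_force())
p,q=pose(128); r.move_linear(p,q,.1); print(r.current_t(),r.current_contact_force(),r.current_q())
if np.linalg.norm(r.current_contact_force())<5: arc(r,128,100)
look(r,optics,"a")
E
```

```text
4.15 [0.47517994 0.58832967 0.40230273]
4.8417 [-0.11186883 -0.48126904  0.24057005] [ 1.32941945e-01  4.95286894e-01  2.01718562e+00 -3.78136139e-05
  6.28080419e-01 -2.10067705e+00]
118.7 [ 0.18 -0.69 -0.45] 5.27
109.3 [-0.02  0.32  1.2 ] 5.69
100.0 [-0.32 -0.16  0.23] 6.12
side ((np.float64(-9.895742568238463), np.float64(111.71428571428574)), (np.float64(140.45050507322998), np.float64(105.57142857142858)))
top ((np.float64(-83.20735305338657), np.float64(186.42857142857142)), (np.float64(nan), np.float64(-0.7142857142857153)))
wrist ((np.float64(-82.01218249474195), np.float64(186.42857142857142)), (np.float64(141.817786452428), np.float64(148.71428571428572)))h.py:41: RuntimeWarning: invalid value encountered in scalar divide
  return np.degrees(an[i]+(ww*dd).sum()/ww.sum()),w[i]
```

View pics/side_a.png

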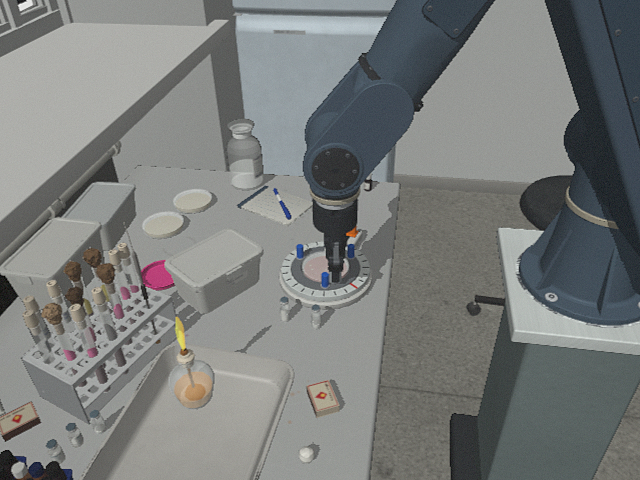

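View pics/wrist_a.png

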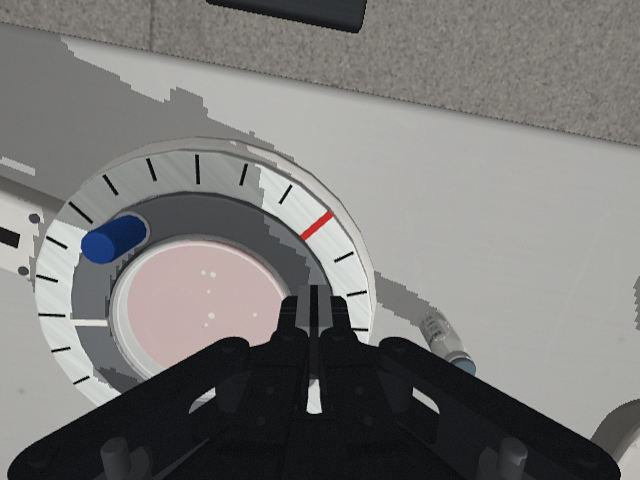

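The push works: the white line is now at about −82° and the red line hasn't moved from 141.8°. I'll continue to about 8° short.

Run:
```python
from h import *
from cell import r,optics
arc(r,100,-27,step=14,vel=.03)
print(r.current_q()[5])
look(r,optics,"b")
```

```text
87.3 [-0.61  1.08 -0.24] 6.86
74.6 [0.74 0.29 0.11] 7.45
61.9 [ 0.42  0.34 -0.29] 8.04
49.2 [ 0.24 -0.7   0.68] 8.63
36.5 [ 0.4   0.49 -0.63] 9.22
23.8 [-0.52  0.71 -0.34] 9.82
11.1 [-0.49 -0.05  0.71] 10.41
-1.6 [-0.84  0.57 -0.14] 11.0
-14.3 [-0.72 -0.33 -0.38] 11.59
-27.0 [0.46 0.17 0.67] 12.18
0.49913869626261026
side ((np.float64(149.29324860819568), np.float64(150.28571428571433)), (np.float64(140.46083639064577), np.float64(105.57142857142856)))
top ((np.float64(nan), np.float64(0.0)), (np.float64(nan), np.float64(-19.142857142857146)))
wrist ((np.float64(152.01526457199338), np.float64(160.85714285714283)), (np.float64(142.17793470710814), np.float64(116.57142857142858)))h.py:41: RuntimeWarning: invalid value encountered in scalar divide
  return np.degrees(an[i]+(ww*dd).sum()/ww.sum()),w[i]
```

View pics/side_b.png

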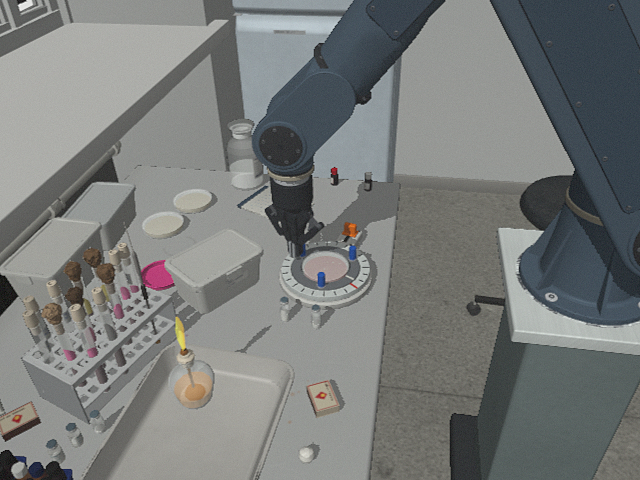

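View pics/wrist_b.png

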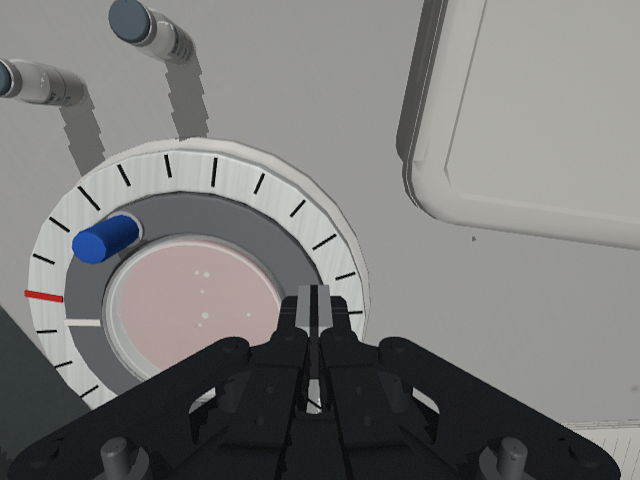

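Both lines are in view, white at about (83,323) and red at (43,295) in the wrist image. About 9° remains.

Run:
```python
from h import *
from cell import r,optics
arc(r,-27,-34.5,step=8,vel=.02)
look(r,optics,"c",("side","wrist"))
```

```text
-34.5 [-0.06  1.21 -0.23] 12.88
side ((np.float64(142.20895087790817), np.float64(147.85714285714283)), (np.float64(140.4554214388588), np.float64(104.71428571428572)))
wrist ((np.float64(145.01979804656463), np.float64(161.57142857142858)), (np.float64(142.14982941246478), np.float64(116.14285714285714)))
```

View pics/wrist_c.png

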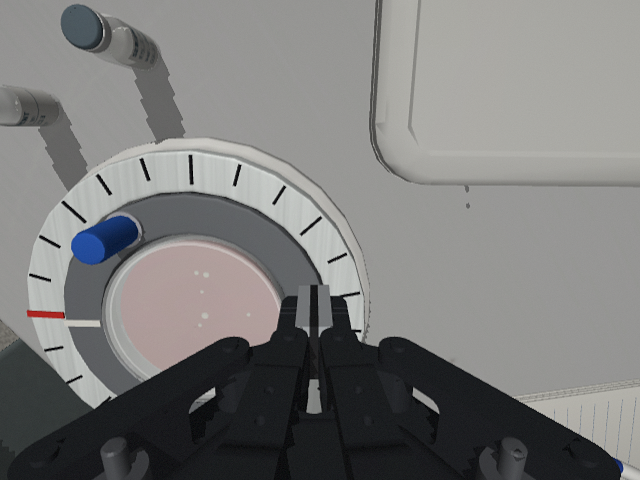

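Run:
```python
from h import *
from cell import r,optics
arc(r,-34.5,-36.0,step=8,vel=.01)
p,q=pose(-33.5); r.move_linear(p,q,.03)
p[2]=.12; r.move_linear(p,q,.12)
# hover with camera over the lines: camera sits at tool +x 76mm
f=np.radians(142); L=C0+.066*np.array([np.cos(f),np.sin(f)])
for yaw in (np.radians(142),):
    a=np.array([np.cos(yaw),np.sin(yaw)]); p=L-.03*a
    r.move_to([p[0],p[1],.16],tq(yaw))
look(r,optics,"d",("side","wrist"))
print(r.current_t())
```

```text
-36.0 [ 0.48  0.45 -0.33] 13.28
side ((np.float64(141.0621017263353), np.float64(148.5714285714286)), (np.float64(140.47311765660123), np.float64(103.00000000000001)))
wrist ((np.float64(142.70143997202484), np.float64(197.42857142857144)), (np.float64(141.8726718591263), np.float64(153.71428571428572)))
15.5
```

View pics/wrist_d.png

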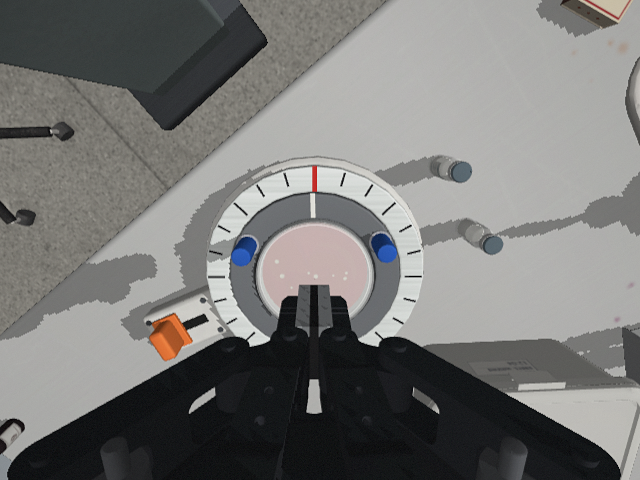

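The red line at (314,180) and the white line at (313,205) nearly coincide. I'll measure the remaining offset at subpixel level.

Run:
```python
from h import *
d=dict(np.load("wrist_d.npz")); px=d["pixels"].astype(float)
def prof(y,col):
    seg=px[y,300:328]; w=(seg[:,0]-np.maximum(seg[:,1],seg[:,2])) if col=="r" else seg.min(1)-np.median(seg.min(1))
    w=np.clip(w-.3*w.max(),0,None); return (w*np.arange(300,328)).sum()/w.sum()
R=[];W=[]
for y in range(169,190): R.append(ray(d,(prof(y,"r"),y),.032))
for y in range(197,216): W.append(ray(d,(prof(y,"w"),y),.034))
R=np.array(R);W=np.array(W)
for dz,X in(("R",R),("W",W)):
    v=np.polyfit; m=X.mean(0); dirv=np.linalg.svd(X[:,:2]-m[:2])[2][0]; print(dz,m,np.degrees(np.arctan2(dirv[1],dirv[0]))%180)
f=np.radians(142); n=np.array([-np.sin(f),np.cos(f)]);e=np.array([np.cos(f),np.sin(f)])
print("lat R",(R[:,:2]-C0)@n*1e3,"W",(W[:,:2]-C0)@n*1e3, "rad",((R[:,:2]-C0)@e)[[0,-1]],((W[:,:2]-C0)@e)[[0,-1]])
# centre lateral: from posts symmetric about line (both +-60deg of line... ) 
b=blobs(d,masks(d["pixels"])["blue"],.0465,(200,150,420,290));print(b)
for x in b: print(((x[2][:2]-C0)@n,(x[2][:2]-C0)@e))
```

```text
R [0.43430042 0.12060381 0.032     ] 141.9202984224943
W [0.44860207 0.10767968 0.034     ] 143.44660467345494
lat R [-0.24254986 -0.25121046 -0.25043827 -0.23418524 -0.24390975 -0.24635111
 -0.24439808 -0.23867291 -0.23691499 -0.2395387  -0.24217395 -0.23560905
 -0.23650814 -0.24377223 -0.23810453 -0.23337949 -0.22853484 -0.22753276
 -0.22648916 -0.23377581 -0.22305555] W [1.26192741 1.26072923 1.27234977 1.27592426 1.27540217 1.23274952
 1.14557863 1.13918281 1.15004263 1.1473774  1.13868206 1.15274212
 1.14976789 1.15280324 1.08069534 1.0479457  0.98981396 0.9081166
 0.90514828] rad [0.08442097 0.07018457] [0.06474348 0.05141946]
[(521, array([383.7, 248. ]), array([0.502 , 0.1307, 0.0465])), (521, array([243.4, 251.3]), array([0.442 , 0.05  , 0.0465]))]
(np.float64(-0.049873886813576254), np.float64(0.03020952522146923))
(np.float64(0.050658269522025706), np.float64(0.027806289379091905))
```

About 1.4° is still left: the line directions give 143.4° against 141.9°, and the lateral gap at the rim is 1.5 mm. I'll make one more fine push.

```bash
cat >> h.py <<'E'
def fine(d):
    px=d["pixels"].astype(float)
    def prof(y,col):
        seg=px[y,300:328]; w=(seg[:,0]-np.maximum(seg[:,1],seg[:,2])) if col=="r" else seg.min(1)-np.median(seg.min(1))
        w=np.clip(w-.3*w.max(),0,None); return (w*np.arange(300,328)).sum()/w.sum()
    R=np.array([ray(d,(prof(y,"r"),y),.032) for y in range(169,190)])[:,:2]
    W=np.array([ray(d,(prof(y,"w"),y),.034) for y in range(197,216)])[:,:2]
    f=np.radians(142); n=np.array([-np.sin(f),np.cos(f)]);e=np.array([np.cos(f),np.sin(f)])
    pr=np.polyfit((R-C0)@e,(R-C0)@n,1);pw=np.polyfit((W-C0)@e,(W-C0)@n,1)
    print("dirs",142+np.degrees(np.arctan([pr[0],pw[0]])),"gap mm at .066",1e3*(np.polyval(pw,.066)-np.polyval(pr,.066)))
    b=[x[2][:2]-C0 for x in blobs(d,masks(d["pixels"])["blue"],.0465,(200,150,420,290)) if x[0]>200]
    if len(b)==2:
        v=b[1]-b[0]; v=v if v@n>0 else -v
        print("white by posts",np.degrees(np.arctan2(v[1],v[0]))-90+0, )
def hover(r):
    f=np.radians(142); a=np.array([np.cos(f),np.sin(f)]); p=C0+.036*a
    r.move_to([p[0],p[1],.16],tq(f))
E
python3 - <<'E'
from h import *
from cell import r,optics
fine(dict(np.load("wrist_d.npz")))
p,q=pose(-33.0,.12); r.move_to(p,q)
p[2]=.066; r.move_linear(p,q,.1)
arc(r,-33,-37.35,step=8,vel=.01)
p,q=pose(-33.5); r.move_linear(p,q,.03)
p[2]=.12; r.move_linear(p,q,.12)
hover(r); look(r,optics,"e",("side","wrist"))
fine(dict(np.load("wrist_e.npz"))); print(r.current_t())
E
```

```text
dirs [141.92029851 143.44643213] gap mm at .066 1.5627011080280035
white by posts -216.630596855561
-37.4 [ 0.29  0.62 -0.41] 18.06
side ((np.float64(140.0236271551596), np.float64(149.57142857142864)), (np.float64(140.45091797281967), np.float64(103.28571428571429)))
wrist ((np.float64(141.50284464982235), np.float64(194.85714285714286)), (np.float64(141.86970518468317), np.float64(153.71428571428572)))
dirs [141.92484155 141.9540632 ] gap mm at .066 0.05067674695983558
white by posts -217.92003142862626
20.3083
```

View pics/wrist_e.png

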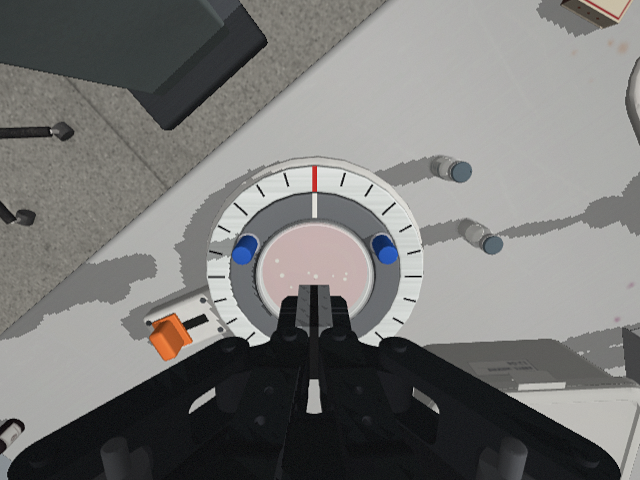

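The lines are aligned: the gap is 0.05 mm and the directions agree to 0.03°. Next is the brake.

```bash
cat > brake.py <<'E'
from h import *
from cell import r,optics
f=np.radians(-104.4); u=np.array([np.cos(f),np.sin(f)]); q=tq(f+np.pi)
P=lambda d,z=.055:[*(C0+d*u),z]
r.move_to(P(.160,.13),q); r.move_linear(P(.160),q,.12)
print(r.current_t(),r.current_contact_force())
for d in [.150,.143,.138]+list(np.arange(.1365,.1275,-.001)):
    r.move_linear(P(d),q,.03); F=r.current_contact_force(); fu=F[:2]@u
    print(round(d,4),round(fu,2),np.round(F,1),round(r.current_t(),2))
    if fu>9 or np.linalg.norm(F)>15: break
r.move_linear(P(.160),q,.08); r.move_linear(P(.160,.13),q,.15)
look(r,optics,"f",("wrist","side","top")); print(r.current_t())
E
python3 brake.py
```

```text
21.85 [ 0.20621962  0.72847034 -0.32800135]
0.15 0.03 [-0.5  0.1 -0.6] 22.33
0.143 -0.11 [-1.1  0.4  0. ] 22.72
0.138 0.8 [-0.7 -0.7 -0.3] 23.03
0.1365 0.29 [ 0.2 -0.4 -0.3] 23.28
0.1355 1.09 [-0.2 -1.1 -0.2] 23.53
0.1345 1.54 [-0.8 -1.4  0.2] 23.78
0.1335 1.76 [-0.5 -1.7 -0.2] 24.03
0.1325 1.13 [-0.4 -1.1  0.3] 24.28
0.1315 4.77 [-1.4 -4.6  0. ] 24.53
0.1305 13.68 [ -3.7 -13.2   1.1] 24.78
wrist ((np.float64(-151.37576113371378), np.float64(106.0)), (np.float64(nan), np.float64(0.0)))
side ((np.float64(139.998257054422), np.float64(143.57142857142858)), (np.float64(140.4659429544487), np.float64(100.28571428571428)))
top ((np.float64(143.5439592314386), np.float64(179.71428571428572)), (np.float64(143.09530586281994), np.float64(118.14285714285715)))
26.1h.py:41: RuntimeWarning: invalid value encountered in scalar divide
  return np.degrees(an[i]+(ww*dd).sum()/ww.sum()),w[i]
```

View pics/wrist_f.png

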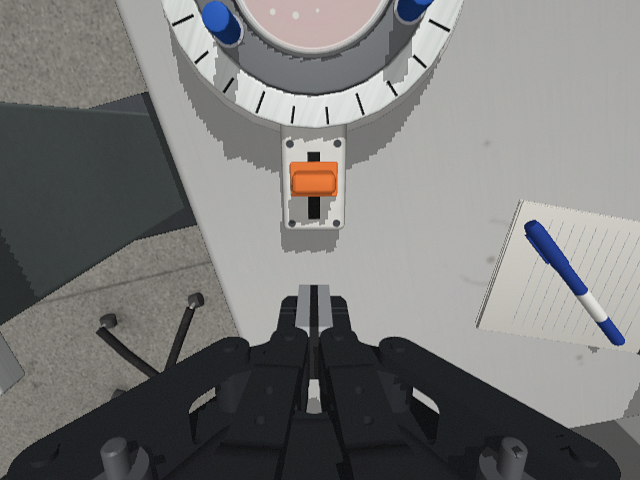

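Run:
```python
from h import *
D={k:dict(np.load(k+"_f.npz")) for k in("wrist","side","top")}
u={}
for k,z,box in(("wrist",.04,(270,140,360,220)),("side",.04,(320,210,380,260)),("top",.04,(330,240,390,290))):
    b=max(blobs(D[k],masks(D[k]["pixels"])["orange"],z,box),key=lambda x:x[0]); u[k]=b[1]; print(k,b)
t0=dict(np.load("top0.npz"));s0=dict(np.load("side0.npz"))
for n,p in(("before",tri(t0,(361.3,264.8),s0,(349.8,229.4))),("after",tri(D["top"],u["top"],D["side"],u["side"])),("after w+s",tri(D["wrist"],u["wrist"],D["side"],u["side"]))):
    print(n,p,np.hypot(*(p[:2]-C0)))
# wrist top surface front/back edges
m=masks(D["wrist"]["pixels"])["orange"]; ys=np.where(m[:,314])[0]; print(ys.min(),ys.max())
for y,z in((ys.min(),.028),(ys.max(),.028),(ys.max(),.049)): p=ray(D["wrist"],(314,y),z); print(z,p,np.hypot(*(p[:2]-C0)))
# slot end
print(np.hypot(*(ray(D["wrist"],(314,152),.024)[:2]-C0)))
tp=D["top"]["pixels"][190:290,250:390,::-1]; cv2.imwrite("pics/topz_f.png",cv2.resize(tp,None,fx=5.5,fy=5.5,interpolation=cv2.INTER_CUBIC))
```

```text
wrist (1590, array([313.4, 178.5]), array([ 0.4663, -0.0364,  0.04  ]))
side (158, array([347.1, 233.3]), array([ 0.4666, -0.0277,  0.04  ]))Traceback (most recent call last):
  File "<stdin>", line 5, in <module>
ValueError: max() iterable argument is empty
```

View pics/side_f.png

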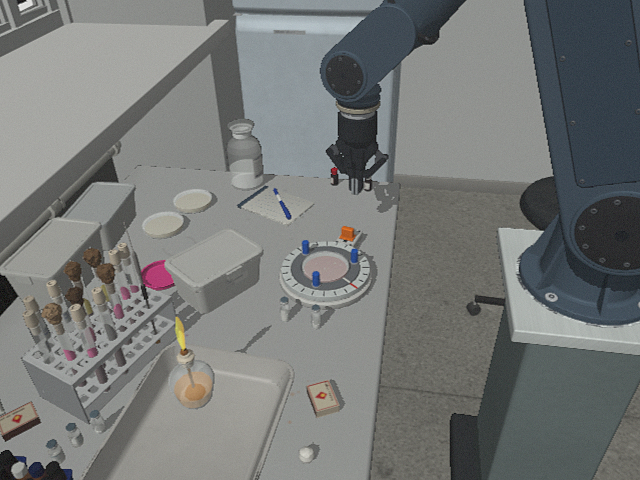

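Run:
```python
from h import *
from cell import r,optics
p=[.30,-.30,.25]; 
r.move_to([.36,-.33,.26],tq(np.radians(60)))
look(r,optics,"g",("side","top")); print(r.current_t())
D={k:dict(np.load(k+"_g.npz")) for k in("side","top")}; u={}
for k,box in(("side",(320,210,380,260)),("top",(330,240,390,290))):
    d0=dict(np.load(k+"0.npz")); o=[]
    for d in (d0,D[k]):
        b=max(blobs(d,masks(d["pixels"])["orange"],.04,box),key=lambda x:x[0]); o.append(b)
    u[k]=o[1][1]; print(k,o,np.linalg.norm(o[1][2]-o[0][2]))
p=tri(D["top"],u["top"],D["side"],u["side"]); print(p,np.hypot(*(p[:2]-C0)))
w=dict(np.load("wrist_f.npz")); m=masks(w["pixels"])["orange"]; ys=np.where(m[:,314])[0]
for y,z in((ys.min(),.028),(ys.max(),.028),(ys.max(),.049)): p=ray(w,(314,y),z); print(y,z,np.hypot(*(p[:2]-C0)))
tp=D["top"]["pixels"][190:290,250:390,::-1]; cv2.imwrite("pics/topz_g.png",cv2.resize(tp,None,fx=5.5,fy=5.5,interpolation=cv2.INTER_CUBIC))
# clutter shift check
for k in D:
    d0=dict(np.load(k+"0.npz"))["pixels"].astype(int); df=np.abs(D[k]["pixels"].astype(int)-d0).sum(2)>90
    cv2.imwrite(f"pics/diff_{k}.png",df.astype(np.uint8)*255)
```

```text
side ((np.float64(139.9813965930231), np.float64(149.42857142857147)), (np.float64(140.46003805899144), np.float64(100.0)))
top ((np.float64(143.55466020842508), np.float64(155.0)), (np.float64(143.0953450642706), np.float64(102.14285714285712)))
27.3333
side [(154, array([349.8, 229.4]), array([ 0.4628, -0.0421,  0.04  ])), (158, array([347.1, 233.3]), array([ 0.4666, -0.0277,  0.04  ]))] 0.014892951352905179
top [(143, array([361.3, 264.8]), array([ 0.4598, -0.0529,  0.04  ])), (141, array([354.5, 262. ]), array([ 0.4632, -0.0386,  0.04  ]))] 0.014698639392814565
[ 0.46639363 -0.03931262  0.03138152] 0.1157294050933561
161 0.028 0.10364020386643644
196 0.028 0.1259059230587036
196 0.049 0.12187216266124883
```

View pics/topz_g.png

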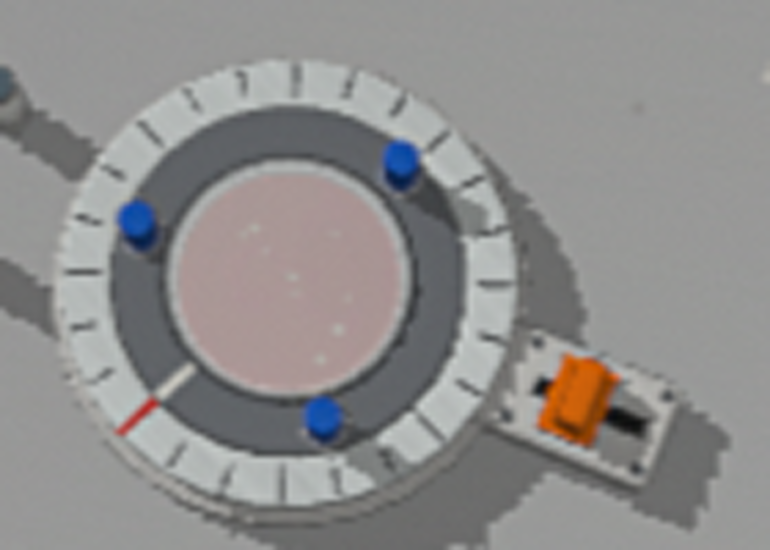

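View pics/diff_side.png

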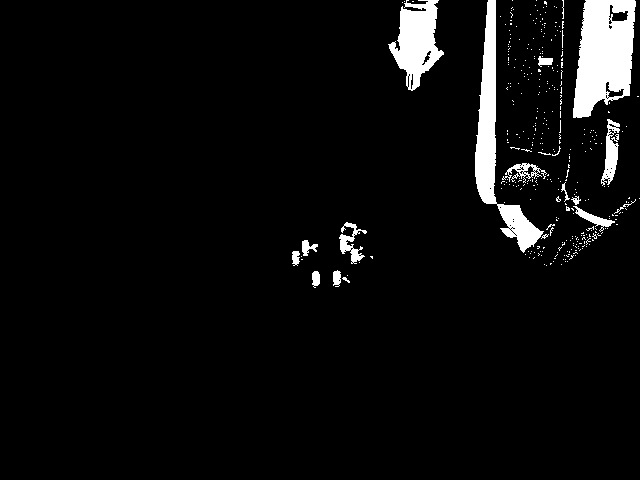

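View pics/diff_top.png

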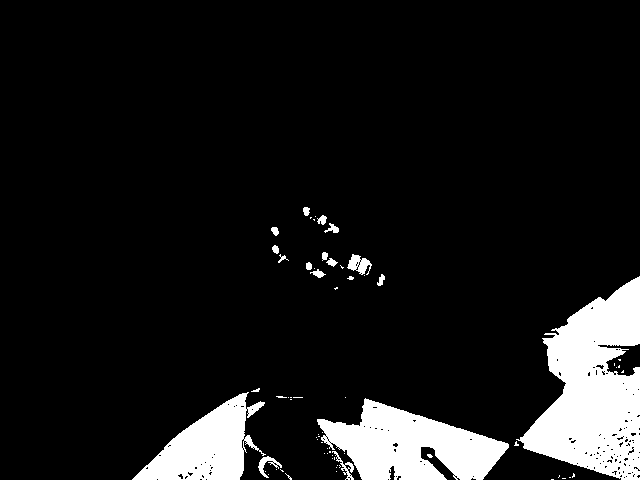

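Everything checks out. The brake travelled about 14.8 mm and stopped with the force rising, the lines meet, and nothing loose has moved. I'll hand it in.

```bash
python3 -c "
from cell import r
r.hand_in(); print(r.current_t())"
```

```text
the job is handed in; nothing more can be done
the job is handed in; nothing more can be done
```

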